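# Read the air beside the orchid pot through the dome's roof vent

## Task

Take an air reading inside the humidity dome without lifting it: first turn the roof vent's dial until its pointer lines up with the long 'open' mark and let go of it. Then take the probe wand out of its holder cup, slip its stem at a slant through one of the open vent slots, and finish while holding it there, still, with the tip inside the dome in free air beside the pot and below the pot's rim, the wand touching neither the pot, nor the tray, nor any part of the dome or vent. Do not knock the pot with the wand, and leave the mister, the fork and the scoop alone.

Things in the scene. Friction and masses are not known exactly. Their poses are not given: they have to be found in the camera images.
- vent (a point): centre of the round vent in the flat roof of the humidity dome, on the roof's upper face, 152 mm above the deck. Axes: z up, x to the first slot, y to the long black 'open' mark. Three equal slots in the 4 mm roof, each a 60 degree sector from 20 to 57 mm from the centre, middles at 0 (x axis), +120 and -120 degrees. Two short black bars 60 degrees clockwise of the long one mean shut
- vent_opening (a point): middle of the first vent slot, on the roof's upper face, 40 mm from the vent's centre along x; it lies broadside to the dial's bar grip when the vent is open, so a stem that slants outwards through it clears the bar (through the other two slots the bar is closer). Axes as vent
- dial_grip (a point): white dial on the vent: disc 128 mm across, 4.5 mm thick, with three blades that cover the slots when shut, 60 degree gaps between, and an upright bar grip 14 mm wide, 50 mm long across the centre, its top 37 mm above the roof. This point: on the turning axis, 26 mm above the roof. y runs along the bar to the black pointer on the rim
- dial (a joint): dial angle, rad, growing counter-clockwise seen from above: 0 shut (pointer at the two short bars), 1.047 open (pointer on the long mark, gaps over the slots, bar along vent's y), up to 2.094 (shut again). Needs about 0.06 N m to turn and stays where it is left
- pot_axis (a point): the white ceramic orchid pot inside the dome, loose on the tray's floor roughly under the vent: this point is on its axis, half-way up (41 mm above its foot). 82 mm high, 110 mm across the rim, 76 mm across the foot; green bulbs stand up to 37 mm above its rim, within 30 mm of the axis
- wand_handle (a point): middle of the probe wand's handle, 206 mm up the wand from its tip. Wand: a straight round steel stem 9 mm thick and 160 mm long, then a round white handle 22 mm thick, from 170 to 247 mm above the tip. z runs along the wand from tip to handle end. It starts standing upright in the holder cup, its tip on the bottom of the hole, free to turn; 55 to 115 g
- wand_tip (a point): the wand's tip, on its axis: the free end of the stem
- holder_mouth (a point): centre of the mouth of the hole (13 mm wide, 84 mm deep) in the fixed steel holder cup, on its top face, 92 mm above the deck; the cup is 68 mm across, 80 mm at the foot
- dome: clear plastic humidity dome clipped on a black tray, all fixed: rounded square hood, 224 mm across the roof, 272 mm across the foot, wall 3 mm; tray 292 mm across, 31 mm high, its inner floor 8 mm above the deck. Counts with its vent and dial. Origin under its centre on the deck, axes as vent
- pot: the orchid pot; origin at the centre of its foot, z up
- wand: the probe wand; origin at its tip, z along it towards the handle
- mister: bystander: red trigger mister standing on the deck, 74 mm across, 182 mm high; origin at the centre of its foot
- fork: bystander: stainless fork lying on the deck along its x axis, 200 mm long, 25 mm wide; origin near its middle
- scoop: bystander: pale beech measuring scoop, cup 52 mm across and 34 mm high with a flat handle to its -x, lying in the low stacking tier at the left; origin under the cup
Mind the look-alikes: they are no part of the job. What is shaped like the wand but black or orange is not meant.

How it is judged:
On the way, in this order (a step that is already met when the one before it is completed fails the run):
1. the dial is turned to the open mark and let go, the wand still in its holder (value of joint dial between 0.937 and 1.157 rad and contact force between the fingers and dome below 0.1 N and horizontal distance between wand_tip and holder_mouth below 0.01 m), for 0.2 s.
2. the wand is drawn clear of its holder, in the fingers (height (world z) of wand_tip above 0.097 m and contact force between the fingers and wand above 1 N and contact force between wand and dome below 0.1 N), for 0.1 s.
3. the tip has passed through the vent into the dome (z of wand_tip in the frame of vent below -0.008 m and x of wand_tip in the frame of vent between -0.11 and 0.11 m and y of wand_tip in the frame of vent between -0.11 and 0.11 m), for 0.05 s.
At the end, for the whole second after the job is handed in: Dial within 0.11 rad of the open mark; wand in the fingers, still (<20 mm/s), leaning over 0.1 rad, touching neither pot, tray, dome nor vent; tip inside the dome, 12 to 88 mm above the deck (below the rim), over 62 mm from the pot's axis; pot upright (value of joint dial between 0.937 and 1.157 rad and height (world z) of wand_tip between 0.012 and 0.088 m and horizontal distance between wand_tip and pot_axis above 0.062 m and x of wand_tip in the frame of vent between -0.124 and 0.124 m and y of wand_tip in the frame of vent between -0.124 and 0.124 m and horizontal distance between wand_tip and vent below 0.155 m and angle between wand_tip's own z axis and vertical above 0.1 rad and contact force between wand and dome below 0.1 N and contact force between wand and pot below 0.1 N and contact force between the fingers and wand above 1 N and linear speed of wand below 0.02 m/s and angle between pot's own z axis and vertical below 0.1 rad); the arm keeps its last pose, push and grip.
It fails at once if the wand knocks the pot (more than 4 N) or the pot is shifted by more than 8 mm (contact force between wand and pot above 4 N or distance of pot from where it was at the start of the episode above 0.008 m).
It fails at once if the mister, fork or scoop is disturbed (more than 20 mm) (distance of any of mister, fork, scoop from where it was at the start of the episode above 0.02 m).
It also fails if it takes over 61 s, if anything falls off the work surface, if the arm or the gripper's body presses on something with over 40 N, if the wrist force passes 120 N, or if a joint passes its speed limit or range.

## Robot

A 6-joint arm with a two-finger parallel gripper is mounted at the origin on the work surface. World frame = base frame: x ahead of the robot, y to its left, z up, the work surface at z = 0. Lengths are in m, angles in rad, forces in N, time in s.
With the tool pointing down it reaches from about 0.425 to 0.95 m from the base axis. Payload 3.5 kg.
Tool frame: the origin (TCP) lies between the finger pads; the fingertips stand 17 mm ahead of it and the grasp point (between the pads) lies 2 mm behind it; z points along the fingers, y is the direction in which the jaws open and shut (so a half turn about z gives the same grasp; the last joint's range is limited). The gripper opens to 85 mm and grips with 20 to 120 N. Pads are 22 mm wide; open, the fingers measure 114 mm over their backs; the gripper's body (76 mm by 85 mm) begins 54 mm behind the grasp point. The pads swing forward as they close: fully open they stand 13 mm farther back than shut.
Start: joints at [1.059, 0.286, 1.577, -0, 1.279, -0.15], TCP at [0.239, 0.631, 0.248] pointing down, gripper open.
Joint ranges: [-2.77, 2.77], [-0.9, 2.22], [0.21, 2.48], [-1.53, 4.67], [0.24, 2.81], [-2.84, 2.84]. Speed limits (rad/s): [2.79, 2.79, 3.14, 3.14, 3.14, 3.14].

## Interface

Orientations are given as a unit quaternion [x, y, z, w].
In Python, from plant import ctrl gives the robot as it stands.
- The arm moves only by the tool carry_out, never from a script. Its argument "commands" is a list of rows, each an object with "delta_pos": the shift along the tool's x, y, z in m, a list of three; "delta_rot": the turn, a rotation vector about the tool's x, y, z in rad, a list of three; "claw": the opening in per cent of the stroke, from 0 (shut) to 100 (fully open). A call has 1 to 8 rows; each row is the pose to reach, as a shift and turn from the pose measured when the call began, along the tool's axes at that moment; what a row does not reach only later rows make up. A row lasts 1/12 s, in which the tool goes at most 41.7 mm and 7.16 degrees, less where a joint would pass 70% of its speed; a pose out of reach is approached as far as the arm can. A call with a gripper value outside its range is refused whole. The fingers move at their own pace and stop on an object; "force" is the grip in N (left out, the last holds). Time passes only in rows, so rows that repeat a pose let the fingers close. It gives the time, the measured TCP pose, the force and the opening at its end, in the units of the state.
- ctrl.get_state(): the state, without advancing time (a new reading comes with each control period).
- ctrl.read_camera(name): name is "scene" or "top" or "wrist"; returns (picture, depth): 400x640x3 uint8, red, green, blue; 400x640 float32, m along the optical axis (not along the pixel's ray), 0 where there is no reading.
- ctrl.camera_info(name): a dict with "fx", "fy", "cx", "cy" (pixels), "rvec" (rotation vector, rad) and "tvec" (3), from world to camera coordinates, as OpenCV has them; the wrist camera has in their place "mount" (4x4, takes a point from camera to tool coordinates, whose origin is the TCP and whose axes are the flange's). Camera axes: x right, y down, z forward; pixel columns grow to the right and rows downward; lengths in m; the calibration is good to about 2 mm. A picture is of the moment at which its call begins: read the wrist's pose just before it. camera_info takes no time and is no camera call.
- ctrl.sign_off(): hands the job in, once; it reports no verdict.
The state is a dict: "time": time; "qpos": joint angles; "dq": joint speeds; "joint_efforts": joint torques, N m; "eef_pos": TCP position; "tcp_rot": TCP orientation; "contact_force": force on the tool from outside, world axes, zero at the start; "wrist_torque": the same for the moment, N m; "opening": opening from 0.0 (shut) to 1.0 (fully open).
Only numpy, scipy, OpenCV 4.12 (cv2) and the standard library are available. Lean on these libraries where they do the work, as an engineer would, in place of code of your own. Each camera call takes 0.05 s, during which the arm holds its last target.

## Working session

There is one attempt and no reset: what is moved stays moved. The work goes in short steps, Python scripts to look and compute and a tool call to move; the robot and the scene stay as the last step left them, time stands still between calls to the robot, and variables do not carry over. Pictures are saved under pics/ and viewed, and the job is handed in when it is done.

Besides the shell and the picture viewer there is one more tool, called after "Call:" by a JSON object that holds its "method" and its "body". carry_out: Moves the arm, as the interface text tells. Its arguments: {"type":"object","properties":{"commands":{"type":"array"},"force":{"type":"number"}},"required":["commands"]}

```bash
ls; mkdir -p pics; cat > h.py <<'E'
import numpy as np,cv2
from scipy.spatial.transform import Rotation as R
from plant import ctrl
def cam(n):
    i=ctrl.camera_info(n);K=np.array([[i['fx'],0,i['cx']],[0,i['fy'],i['cy']],[0,0,1]])
    if 'rvec' in i:
        Rm=cv2.Rodrigues(np.array(i['rvec'],float))[0];t=np.array(i['tvec'],float).ravel()
        return K,Rm,t
    s=ctrl.get_state();M=np.array(i['mount']);T=np.eye(4);T[:3,:3]=R.from_quat(s['tcp_rot']).as_matrix();T[:3,3]=s['eef_pos']
    W=np.linalg.inv(T@M);return K,W[:3,:3],W[:3,3]
def ray(c,u,v):
    K,Rm,t=c;d=Rm.T@np.linalg.inv(K)@np.array([u,v,1.]);return -Rm.T@t,d
def onz(c,u,v,z):
    o,d=ray(c,u,v);return o+d*(z-o[2])/d[2]
def proj(c,p):
    K,Rm,t=c;q=K@(Rm@np.asarray(p,float)+t);return q[:2]/q[2]
def pt(c,u,v,D):
    o,d=ray(c,u,v);return o+d*D[int(v),int(u)]
E
python3 - <<'E'
from h import *
for n in ['scene','top','wrist']:
    c=cam(n);im,d=ctrl.read_camera(n);np.savez('pics/%s0.npz'%n,im=im,d=d,K=c[0],R=c[1],t=c[2]);cv2.imwrite('pics/%s0.png'%n,im[:,:,::-1]);print(n,c[0][0,0],-c[1].T@c[2],c[1][2])
print(ctrl.get_state())
E
```

```text
pics
scene 488.1456725627299 [ 0.89096466 -1.02631271  1.04128284] [-0.25238635  0.72925572 -0.6359931 ]
top 506.954095576605 [0.30134076 0.0027232  1.65592068] [ 0.14715685  0.0240142  -0.98882161]
wrist 299.5945759149882 [0.16827976 0.65895043 0.37323725] [ 0.27780005 -0.10670508 -0.95469427]
{'time': 0.15, 'qpos': array([ 1.05901581e+00,  2.87019571e-01,  1.57782592e+00, -1.24560353e-05,
        1.27859381e+00, -1.50004025e-01]), 'dq': array([ 0.00237795, -0.00376638, -0.00453699, -0.00019459, -0.00123028,
        0.00068859]), 'joint_efforts': array([ 2.23623174e-04, -4.06602681e+01, -2.93142343e+01, -1.74533666e-04,
        3.95451381e-03, -1.54867820e-05]), 'eef_pos': array([0.23865058, 0.63089903, 0.24723464]), 'tcp_rot': array([ 1.79901553e-01,  9.83684187e-01, -8.75169756e-04, -2.94335821e-04]), 'contact_force': array([-0.11669015, -0.29185092,  0.22274592]), 'wrist_torque': array([ 0.00889088, -0.05098272, -0.04998101]), 'opening': 0.998716740065622}
```

View pics/scene0.png

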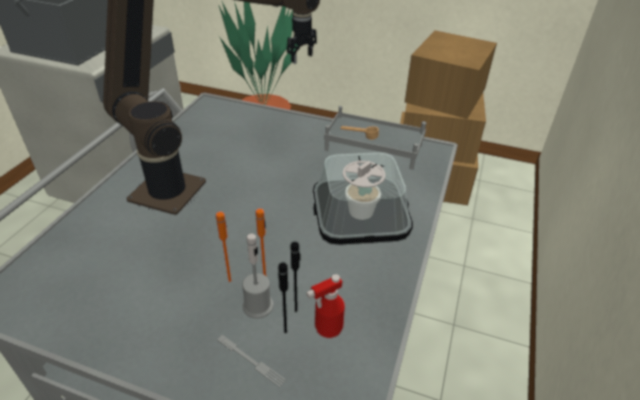

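View pics/top0.png

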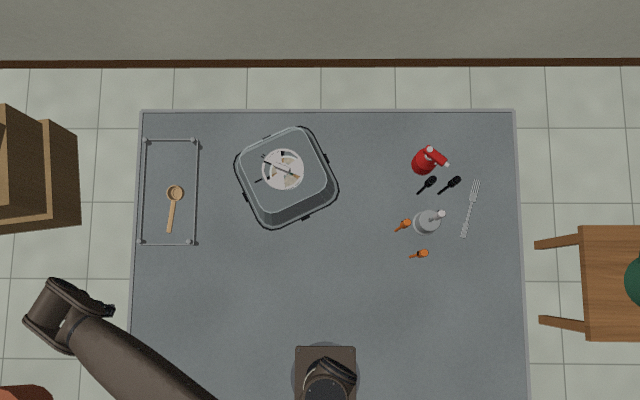

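View pics/wrist0.png

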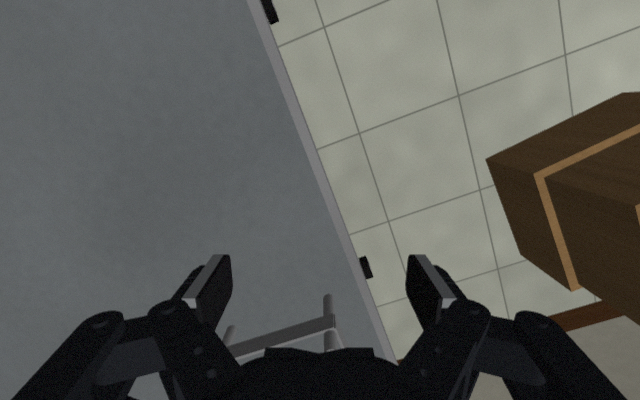

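The scene view shows the dome at about (363,195), the white wand in its cup at (255,275), and black and orange look-alikes around it. In the top view the dome is at (285,172), with the cup and wand at (430,220). I'll zoom into the top view.

```bash
python3 - <<'E'
import numpy as np,cv2
im=np.load('pics/top0.npz')['im'][:,:,::-1]
cv2.imwrite('pics/z1.png',cv2.resize(im[118:238,225:345],None,fx=5,fy=5,interpolation=cv2.INTER_CUBIC))
cv2.imwrite('pics/z2.png',cv2.resize(im[140:270,385:490],None,fx=4.6,fy=4.6,interpolation=cv2.INTER_CUBIC))
E
```

```text
(no output)
```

View pics/z1.png

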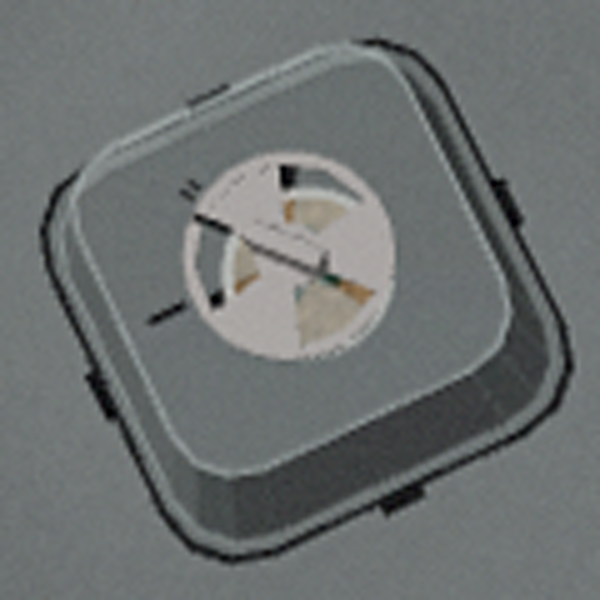

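View pics/z2.png

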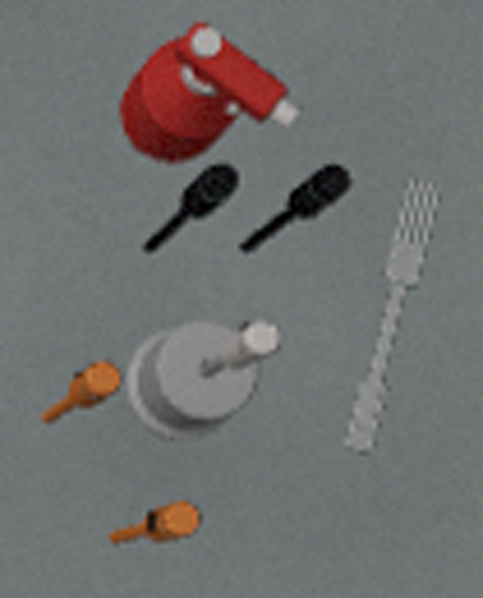

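```bash
python3 - <<'E'
from h import *
c=cam('top')
Z=lambda u,v:(225+u/5-.4,118+v/5-.4)
def w(u,v,z): return onz(c,*Z(u,v),z)
cen=w(290,256,.1575);print('disc cen',cen)
for n,u,v,z in [('left',184,256,.1575),('right',397,256,.1575),('topd',290,151,.1575),('bot',290,361,.1575),('long',167,313,.152),('longin',185,305,.152),('longout',150,322,.152),('short',190,189,.152),('pointer',196,216,.1575),('pointer in',228,230,.1575)]:
    p=w(u,v,z);d=p-cen;print(n,p.round(4),np.linalg.norm(d[:2]).round(4),np.degrees(np.arctan2(d[1],d[0])).round(1))
# roof corners: sides of roof
for q in [(75,195),(330,45),(400,75),(505,300),(500,345),(250,475),(190,450)]: print('roof',w(*q,.152).round(3))
# foot rim z~.031 clips
for q in [(205,95),(510,202),(402,502),(102,395)]: print('clip',w(*q,.031).round(3))
Y=lambda u,v:(385+u/4.6-.4,140+v/4.6-.4)
print('cup top L,R,T,B',[onz(c,*Y(*q),.092).round(4)[:2] for q in [(156,372),(258,372),(208,320),(208,424)]])
print('wand top',onz(c,*Y(262,336),.008+.247))
print('cap x2',[onz(c,*Y(*q),.255).round(4)[:2] for q in [(244,337),(281,337),(262,319),(262,354)]])
E
```

```text
disc cen [0.63261765 0.12981293 0.1575    ]
left [0.6326 0.1941 0.1575] 0.0643 90.0
right [0.6327 0.065  0.1575] 0.0648 -90.0
topd [0.6979 0.1308 0.1575] 0.0653 0.8
bot [0.5681 0.1289 0.1575] 0.0645 -179.2
long [0.5985 0.2044 0.152 ] 0.082 114.6
longin [0.6035 0.1936 0.152 ] 0.0701 114.6
longout [0.593  0.2146 0.152 ] 0.0936 115.1
short [0.6756 0.192  0.152 ] 0.0756 55.4
pointer [0.6574 0.1873 0.1575] 0.0626 66.7
pointer in [0.6487 0.1677 0.1575] 0.0412 67.0
roof [0.672 0.262 0.152]
roof [0.766 0.108 0.152]
roof [0.747 0.064 0.152]
roof [ 0.607 -0.     0.152]
roof [0.579 0.003 0.152]
roof [0.5   0.152 0.152]
roof [0.515 0.189 0.152]
clip [0.77  0.199 0.031]
clip [ 0.697 -0.004  0.031]
clip [0.498 0.066 0.031]
clip [0.568 0.262 0.031]
cup top L,R,T,B [array([ 0.4842, -0.2876]), array([ 0.4844, -0.3558]), array([ 0.5196, -0.3234]), array([ 0.4493, -0.3214])]
wand top [ 0.48717622 -0.32147482  0.255     ]
cap x2 [array([ 0.4865, -0.3107]), array([ 0.4866, -0.3328]), array([ 0.4975, -0.3218]), array([ 0.4763, -0.3211])]
```

```bash
cat >> h.py <<'E'
def Rdown(az):  # tool z down, y at azimuth az deg
    a=np.radians(az);y=np.array([np.cos(a),np.sin(a),0]);z=np.array([0,0,-1.]);return np.stack([np.cross(y,z),y,z],1)
def delta(p,Rt):
    s=ctrl.get_state();R0=R.from_quat(s['tcp_rot']).as_matrix()
    dp=R0.T@(np.asarray(p)-s['eef_pos']);dr=R.from_matrix(R0.T@Rt).as_rotvec()
    print('t',round(s['time'],2),'dpos',dp.round(4).tolist(),'drot',dr.round(4).tolist(),'|p|',np.linalg.norm(dp).round(3),'deg',np.degrees(np.linalg.norm(dr)).round(1))
E
python3 - <<'E'
from h import *
delta([.633,.130,.38],Rdown(-23.2))
E
```

```text
t 0.15 dpos [-0.5461, -0.3291, -0.1323] drot [-0.0016, 0.0013, 1.6139] |p| 0.651 deg 92.5
```

Call:
{"method": "carry_out", "body": {"commands": [{"delta_pos":[-0.27,-0.165,-0.13],"delta_rot":[0,0,0.8],"claw":100},{"delta_pos":[-0.27,-0.165,-0.13],"delta_rot":[0,0,0.8],"claw":100},{"delta_pos":[-0.27,-0.165,-0.13],"delta_rot":[0,0,0.8],"claw":100},{"delta_pos":[-0.27,-0.165,-0.13],"delta_rot":[0,0,0.8],"claw":100},{"delta_pos":[-0.27,-0.165,-0.13],"delta_rot":[0,0,0.8],"claw":100},{"delta_pos":[-0.27,-0.165,-0.13],"delta_rot":[0,0,0.8],"claw":100},{"delta_pos":[-0.27,-0.165,-0.13],"delta_rot":[0,0,0.8],"claw":100},{"delta_pos":[-0.27,-0.165,-0.13],"delta_rot":[0,0,0.8],"claw":100}]}}

```text
time: 0.82
eef_pos: [0.4286, 0.3857, 0.3747]
tcp_rot: [0.549, 0.836, -0.001, -0.0]
contact_force: [0.6, 0.7, -0.6]
opening: 1.002
```

```bash
python3 - <<'E'
from h import *
delta([.633,.130,.38],Rdown(-23.2))
E
```

```text
t 0.82 dpos [-0.3158, 0.0863, -0.0051] drot [-0.0012, 0.0019, 0.8122] |p| 0.327 deg 46.5
```

Call:
{"method": "carry_out", "body": {"commands": [{"delta_pos":[-0.316,0.086,-0.005],"delta_rot":[0,0,0.812],"claw":100},{"delta_pos":[-0.316,0.086,-0.005],"delta_rot":[0,0,0.812],"claw":100},{"delta_pos":[-0.316,0.086,-0.005],"delta_rot":[0,0,0.812],"claw":100},{"delta_pos":[-0.316,0.086,-0.005],"delta_rot":[0,0,0.812],"claw":100},{"delta_pos":[-0.316,0.086,-0.005],"delta_rot":[0,0,0.812],"claw":100},{"delta_pos":[-0.316,0.086,-0.005],"delta_rot":[0,0,0.812],"claw":100},{"delta_pos":[-0.316,0.086,-0.005],"delta_rot":[0,0,0.812],"claw":100},{"delta_pos":[-0.316,0.086,-0.005],"delta_rot":[0,0,0.812],"claw":100}]}}

```text
time: 1.48
eef_pos: [0.6338, 0.1273, 0.3794]
tcp_rot: [0.836, 0.549, -0.001, 0.0]
contact_force: [-0.1, -0.1, 0.0]
opening: 1.0
```

Call:
{"method": "carry_out", "body": {"commands": [{"delta_pos":[0,0,0],"delta_rot":[0,0,0],"claw":100},{"delta_pos":[0,0,0],"delta_rot":[0,0,0],"claw":100},{"delta_pos":[0,0,0],"delta_rot":[0,0,0],"claw":100}]}}

```text
time: 1.73
eef_pos: [0.6336, 0.1274, 0.3787]
tcp_rot: [0.836, 0.549, -0.002, -0.0]
contact_force: [-0.5, 0.8, -0.4]
opening: 0.995
```

```bash
python3 - <<'E'
from h import *
delta([.633,.130,.38],Rdown(-23.2))
n='wrist';c=cam(n);im,d=ctrl.read_camera(n);np.savez('pics/w1.npz',im=im,d=d,K=c[0],R=c[1],t=c[2]);cv2.imwrite('pics/w1.png',im[:,:,::-1])
E
```

```text
t 1.73 dpos [0.0022, -0.0016, -0.0013] drot [-0.0024, 0.0027, -0.0034] |p| 0.003 deg 0.3
```

View pics/w1.png

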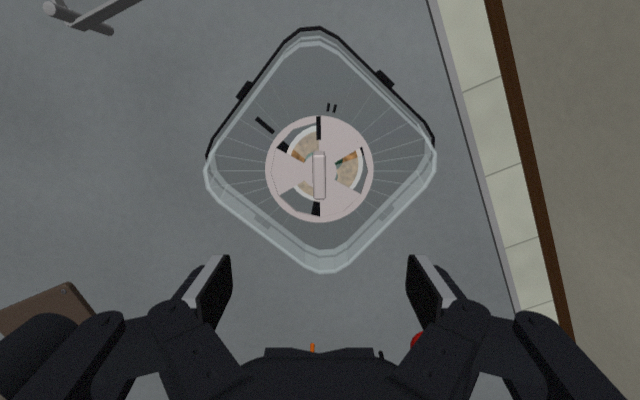

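```bash
python3 - <<'E'
import numpy as np,cv2
im=np.load('pics/w1.npz')['im'][:,:,::-1]
cv2.imwrite('pics/z3.png',cv2.resize(im[95:235,250:390],None,fx=4.28,fy=4.28,interpolation=cv2.INTER_CUBIC))
E
```

```text
(no output)
```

View pics/z3.png

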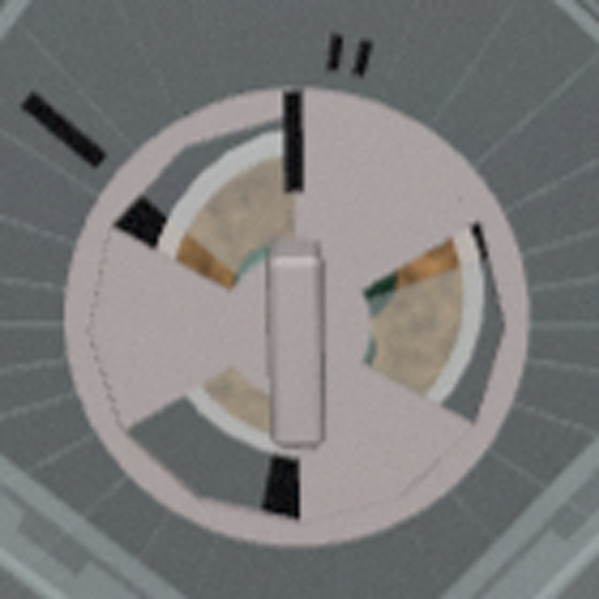

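```bash
python3 - <<'E'
from h import *
from scipy.optimize import least_squares
f=np.load('pics/w1.npz');c=(f['K'],f['R'],f['t'])
w=lambda u,v,z:onz(c,250+u/4.28-.4,95+v/4.28-.4,z)
def circ(P):
    r=least_squares(lambda q:np.hypot(P[:,0]-q[0],P[:,1]-q[1])-q[2],[*P.mean(0)[:2],.05]);return r.x.round(4),np.abs(r.fun).max().round(4)
dp=np.array([w(u,v,.1565) for u,v in [(297,86),(65,315),(528,320),(297,547),(130,155),(465,160),(140,485),(455,485)]])
q,e=circ(dp);print('disc',q,e);cen=q[:2]
rim=np.array([w(u,v,.090) for u,v in [(164,237),(205,172),(280,132),(474,228),(485,290),(438,404),(190,395),(230,436),(268,453)]])
print('rim',*circ(rim)); print('rim outer pts',rim[:,:2].round(4).tolist())
b=np.array([w(u,v,.189) for u,v in [(270,260),(323,260),(272,442),(323,442)]]);print('bar',b.mean(0).round(4),b.round(4).tolist())
az=lambda p,o=cen:np.degrees(np.arctan2(p[1]-o[1],p[0]-o[0])).round(2)
print('bar az',az(b[0],b[2]),az(b[1],b[3]))
print('pointer',az(w(292,93,.1565)),az(w(293,190,.1565)))
print('long',[ (az(w(u,v,.152)),np.hypot(*(w(u,v,.152)[:2]-cen)).round(4)) for u,v in [(30,100),(97,160),(62,130)]])
print('short',[az(w(u,v,.152)) for u,v in [(335,52),(363,58)]])
E
```

```text
disc [0.6353 0.1315 0.0642] 0.0004
rim [0.6402 0.1249 0.0544] 0.0009
rim outer pts [[0.6025, 0.1633], [0.6232, 0.1767], [0.6499, 0.1786], [0.6951, 0.1264], [0.6912, 0.1063], [0.6631, 0.0765], [0.5881, 0.1123], [0.5945, 0.0939], [0.6039, 0.0833]]
bar [0.6358 0.1321 0.189 ] [[0.639, 0.1562, 0.189], [0.651, 0.151, 0.189], [0.6206, 0.1131, 0.189], [0.6326, 0.1079, 0.189]]
bar az 66.9 66.98
pointer 67.66 67.97
long [(np.float64(115.89), np.float64(0.0933)), (np.float64(116.43), np.float64(0.0702)), (np.float64(116.31), np.float64(0.0821))]
short [np.float64(58.72), np.float64(52.87)]
```

```bash
python3 - <<'E'
from h import *
delta([.6355,.132,.183],Rdown(-23))
E
```

```text
t 1.78 dpos [0.0049, 0.0009, 0.1961] drot [-0.0018, 0.0025, -0.0056] |p| 0.196 deg 0.4
```

Call:
{"method": "carry_out", "body": {"commands": [{"delta_pos":[0.005,0.001,0.04],"delta_rot":[0,0,0],"claw":80},{"delta_pos":[0.005,0.001,0.08],"delta_rot":[0,0,0],"claw":70},{"delta_pos":[0.005,0.001,0.12],"delta_rot":[0,0,0],"claw":70},{"delta_pos":[0.005,0.001,0.15],"delta_rot":[0,0,0],"claw":70},{"delta_pos":[0.005,0.001,0.175],"delta_rot":[0,0,0],"claw":70},{"delta_pos":[0.005,0.001,0.196],"delta_rot":[0,0,0],"claw":70},{"delta_pos":[0.005,0.001,0.196],"delta_rot":[0,0,0],"claw":70},{"delta_pos":[0.005,0.001,0.196],"delta_rot":[0,0,0],"claw":70}]}}

```text
time: 2.45
eef_pos: [0.6342, 0.1335, 0.1823]
tcp_rot: [0.835, 0.55, -0.003, -0.001]
contact_force: [0.0, 0.6, 1.7]
opening: 0.699
```

Call:
{"method": "carry_out", "body": {"commands": [{"delta_pos":[0,0,0],"delta_rot":[0,0,0],"claw":0},{"delta_pos":[0,0,0],"delta_rot":[0,0,0],"claw":0},{"delta_pos":[0,0,0],"delta_rot":[0,0,0],"claw":0},{"delta_pos":[0,0,0],"delta_rot":[0,0,0],"claw":0},{"delta_pos":[0,0,0],"delta_rot":[0,0,0],"claw":0},{"delta_pos":[0,0,0],"delta_rot":[0,0,0],"claw":0}], "force": 25}}

```text
time: 2.95
eef_pos: [0.6358, 0.1334, 0.1846]
tcp_rot: [0.835, 0.55, -0.0, 0.0]
contact_force: [1.5, 0.1, 4.2]
opening: 0.156
```

```bash
python3 - <<'E'
from h import *
s=ctrl.get_state();print(s['contact_force'],s['wrist_torque'],s['opening'])
Y=R.from_quat(s['tcp_rot']).as_matrix()[:,1];print(np.degrees(np.arctan2(Y[1],Y[0])))
delta([.6355,.132,.183],Rdown(25.5))
E
```

```text
[1.4658676  0.07090439 4.18021784] [ 0.0265729  -0.29558084  0.05988125] 0.15596563110300088
-23.211581551885157
t 2.95 dpos [-0.0014, 0.0003, 0.0016] drot [-0.0004, 0.0012, -0.8502] |p| 0.002 deg 48.7
```

Call:
{"method": "carry_out", "body": {"commands": [{"delta_pos":[-0.001,0,0],"delta_rot":[0,0,-0.11],"claw":0},{"delta_pos":[-0.001,0,0],"delta_rot":[0,0,-0.22],"claw":0},{"delta_pos":[-0.001,0,0],"delta_rot":[0,0,-0.33],"claw":0},{"delta_pos":[-0.001,0,0],"delta_rot":[0,0,-0.44],"claw":0},{"delta_pos":[-0.001,0,0],"delta_rot":[0,0,-0.55],"claw":0},{"delta_pos":[-0.001,0,0],"delta_rot":[0,0,-0.66],"claw":0},{"delta_pos":[-0.001,0,0],"delta_rot":[0,0,-0.77],"claw":0},{"delta_pos":[-0.001,0,0],"delta_rot":[0,0,-0.85],"claw":0}]}}

```text
time: 3.62
eef_pos: [0.6333, 0.1333, 0.1845]
tcp_rot: [0.532, 0.847, -0.002, -0.003]
contact_force: [-7.1, 2.0, 5.4]
opening: 0.154
```

```bash
python3 - <<'E'
from h import *
s=ctrl.get_state();print(s['contact_force'],s['wrist_torque'],s['opening'])
Y=R.from_quat(s['tcp_rot']).as_matrix()[:,1];print(np.degrees(np.arctan2(Y[1],Y[0])))
delta([.6355,.132,.183],Rdown(25.5))
E
```

```text
[-7.08167184  2.027461    5.40570323] [ 0.12713023  0.83411025 -0.11470882] 0.1535969992876265
25.758264674318745
t 3.62 dpos [-0.0022, 0.0015, 0.0015] drot [-0.0064, -0.0031, 0.0045] |p| 0.003 deg 0.5
```

Open and retreat upwards, then look.

Call:
{"method": "carry_out", "body": {"commands": [{"delta_pos":[0,0,0],"delta_rot":[0,0,0],"claw":70},{"delta_pos":[0,0,0],"delta_rot":[0,0,0],"claw":70},{"delta_pos":[0,0,0],"delta_rot":[0,0,0],"claw":70},{"delta_pos":[0,0,0],"delta_rot":[0,0,0],"claw":70},{"delta_pos":[0,0,-0.03],"delta_rot":[0,0,0],"claw":70},{"delta_pos":[0,0,-0.07],"delta_rot":[0,0,0],"claw":70},{"delta_pos":[0,0,-0.11],"delta_rot":[0,0,0],"claw":70},{"delta_pos":[0,0,-0.15],"delta_rot":[0,0,0],"claw":70}]}}

```text
time: 4.28
eef_pos: [0.634, 0.1332, 0.3357]
tcp_rot: [0.532, 0.847, -0.002, -0.003]
contact_force: [0.2, 0.1, 1.3]
opening: 0.702
```

Call:
{"method": "carry_out", "body": {"commands": [{"delta_pos":[0,0,-0.04],"delta_rot":[0,0,0],"claw":70},{"delta_pos":[0,0,-0.05],"delta_rot":[0,0,0],"claw":70},{"delta_pos":[0,0,-0.05],"delta_rot":[0,0,0],"claw":70}]}}

```text
time: 4.53
eef_pos: [0.636, 0.1331, 0.3922]
tcp_rot: [0.533, 0.846, 0.001, 0.001]
contact_force: [0.9, -0.3, 0.8]
opening: 0.704
```

```bash
python3 - <<'E'
from h import *
n='wrist';c=cam(n);im,d=ctrl.read_camera(n);np.savez('pics/w2.npz',im=im,d=d,K=c[0],R=c[1],t=c[2]);cv2.imwrite('pics/w2.png',cv2.resize(im[95:235,250:390,::-1],None,fx=4.28,fy=4.28,interpolation=cv2.INTER_CUBIC))
E
```

```text
(no output)
```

View pics/w2.png

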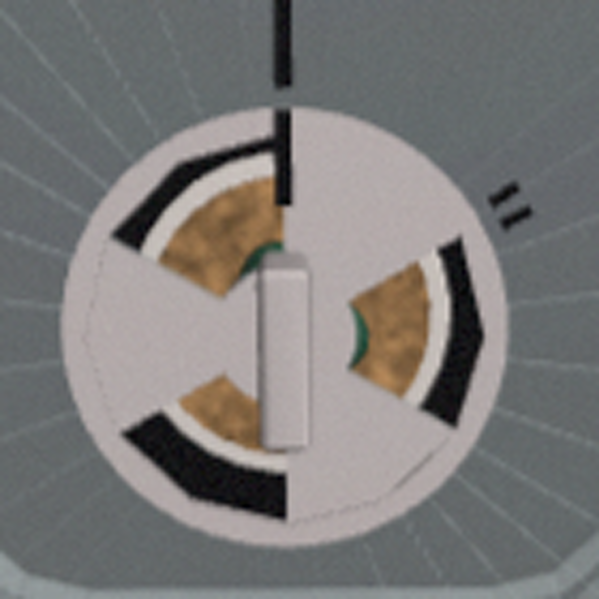

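The pointer (284,150) lies in line with the long mark (283,45), and the gaps sit over the slots. The first slot is on the right, around (410,330). I'll re-measure the centre, the axes, the pot rim and the wand approach.

```bash
python3 - <<'E'
from h import *
from scipy.optimize import least_squares
f=np.load('pics/w2.npz');c=(f['K'],f['R'],f['t'])
w=lambda u,v,z:onz(c,250+u/4.28-.4,95+v/4.28-.4,z)
def circ(P):
    r=least_squares(lambda q:np.hypot(P[:,0]-q[0],P[:,1]-q[1])-q[2],[*P.mean(0)[:2],.05]);return r.x.round(4),np.abs(r.fun).max().round(4)
q,e=circ(np.array([w(u,v,.1565) for u,v in [(284,106),(60,325),(509,325),(284,547),(120,175),(450,175),(130,485),(445,480)]]));print('disc',q,e);cen=q[:2]
rim=np.array([w(u,v,.090) for u,v in [(146,255),(195,190),(272,152),(440,248),(449,310),(424,404),(178,403),(215,440),(265,456)]])
print('rim',*circ(rim))
az=lambda p,o=cen:np.degrees(np.arctan2(p[1]-o[1],p[0]-o[0])).round(2)
print('pointer',az(w(284,110,.1565)),az(w(284,200,.1565)),'long',az(w(283,3,.152)),az(w(283,85,.152)),'bar',az(w(283,265,.189),w(284,448,.189)))
for q in [(462,238),(484,335),(457,426),(350,300),(350,375)]:
    p=w(*q,.1555);print(np.hypot(*(p[:2]-cen)).round(4),az(p))
delta([.485,-.3217,.38],Rdown(-20))
d=np.load('pics/top0.npz')['d'];c=cam('top')
for n,u,v in [('wandcap',385+262/4.6,140+336/4.6),('or1',385+100/4.6,140+378/4.6),('or2',385+182/4.6,140+520/4.6),('bl1',431,181),('bl2',455.5,179),('cup',385+200/4.6,140+400/4.6)]:
    print(n,pt(c,u,v,d).round(3))
E
```

```text
disc [0.6353 0.1317 0.0644] 0.0003
rim [0.6409 0.1282 0.0529] 0.0018
pointer 115.73 115.88 long 115.85 115.96 bar 115.8
0.0574 55.11
0.0574 26.04
0.0573 -2.33
0.0214 55.27
0.0221 -5.51
t 4.58 dpos [-0.3449, -0.3322, 0.0085] drot [-0.0037, -0.0003, 0.7969] |p| 0.479 deg 45.7
wandcap [ 0.487 -0.324  0.251]
or1 [ 0.462 -0.227  0.244]
or2 [ 0.376 -0.273  0.248]
bl1 [ 0.579 -0.298  0.242]
bl2 [ 0.584 -0.365  0.247]
cup [ 0.465 -0.319  0.085]
```

```bash
python3 - <<'E'
from h import *
delta([.486,-.322,.38],Rdown(25.9))
E
```

```text
t 4.58 dpos [-0.3456, -0.3314, 0.0085] drot [-0.0032, -0.0017, -0.0042] |p| 0.479 deg 0.3
```

Call:
{"method": "carry_out", "body": {"commands": [{"delta_pos":[-0.23,-0.221,0.006],"delta_rot":[0,0,0],"claw":60},{"delta_pos":[-0.23,-0.221,0.006],"delta_rot":[0,0,0],"claw":60},{"delta_pos":[-0.23,-0.221,0.006],"delta_rot":[0,0,0],"claw":60},{"delta_pos":[-0.23,-0.221,0.006],"delta_rot":[0,0,0],"claw":60},{"delta_pos":[-0.23,-0.221,0.006],"delta_rot":[0,0,0],"claw":60},{"delta_pos":[-0.23,-0.221,0.006],"delta_rot":[0,0,0],"claw":60},{"delta_pos":[-0.23,-0.221,0.006],"delta_rot":[0,0,0],"claw":60},{"delta_pos":[-0.23,-0.221,0.006],"delta_rot":[0,0,0],"claw":60}]}}

```text
time: 5.25
eef_pos: [0.5332, -0.1727, 0.3783]
tcp_rot: [0.534, 0.846, -0.002, -0.004]
contact_force: [-0.3, 0.1, 0.9]
opening: 0.6
```

```bash
python3 - <<'E'
from h import *
delta([.486,-.322,.38],Rdown(25.9))
E
```

```text
t 5.25 dpos [-0.1144, -0.1069, -0.0016] drot [-0.0076, -0.0058, -0.007] |p| 0.157 deg 0.7
```

Call:
{"method": "carry_out", "body": {"commands": [{"delta_pos":[-0.114,-0.107,-0.002],"delta_rot":[-0.007,-0.006,-0.007],"claw":60},{"delta_pos":[-0.114,-0.107,-0.002],"delta_rot":[-0.007,-0.006,-0.007],"claw":60},{"delta_pos":[-0.114,-0.107,-0.002],"delta_rot":[-0.007,-0.006,-0.007],"claw":60},{"delta_pos":[-0.114,-0.107,-0.002],"delta_rot":[-0.007,-0.006,-0.007],"claw":60},{"delta_pos":[-0.114,-0.107,-0.002],"delta_rot":[-0.007,-0.006,-0.007],"claw":60},{"delta_pos":[-0.114,-0.107,-0.002],"delta_rot":[-0.007,-0.006,-0.007],"claw":60},{"delta_pos":[-0.114,-0.107,-0.002],"delta_rot":[-0.007,-0.006,-0.007],"claw":60},{"delta_pos":[-0.114,-0.107,-0.002],"delta_rot":[-0.007,-0.006,-0.007],"claw":60}]}}

```text
time: 5.92
eef_pos: [0.486, -0.3203, 0.379]
tcp_rot: [0.53, 0.848, 0.0, -0.001]
contact_force: [1.1, 1.2, -0.1]
opening: 0.605
```

```bash
python3 - <<'E'
from h import *
delta([.486,-.322,.38],Rdown(25.9))
n='wrist';c=cam(n);im,d=ctrl.read_camera(n);np.savez('pics/w3.npz',im=im,d=d,K=c[0],R=c[1],t=c[2]);cv2.imwrite('pics/w3.png',im[:,:,::-1])
print(proj(c,[.486,-.322,.255]),proj(c,[.4844,-.3217,.092]))
E
```

```text
t 5.92 dpos [-0.0015, -0.0007, -0.001] drot [-0.0011, -0.0023, 0.0013] |p| 0.002 deg 0.2
[316.65698942 201.36416278] [316.55249196 165.95373232]
```

View pics/w3.png

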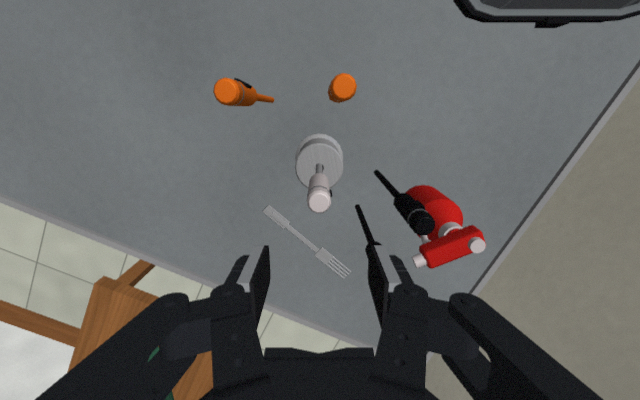

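The white cap is at (319,200), 2 px from the prediction, with the cup behind it at (319,162) and no look-alike within the jaws.

```bash
python3 - <<'E'
from h import *
f=np.load('pics/w3.npz');c=(f['K'],f['R'],f['t']);im=f['im'].astype(int)
m=((im.min(2)>170)&(im.max(2)-im.min(2)<30)).astype(np.uint8)[180:220,300:340]
n,l,st,ce=cv2.connectedComponentsWithStats(m);k=1+np.argmax(st[1:,4]);print(st[k],ce[k]+[300,180])
for u,v in [ce[k]+[300,180],(319,200)]:print(onz(c,u,v,.255))
p=onz(c,319,200.5,.255)
delta([.486,-.3215,.214],Rdown(25.9))
E
```

```text
[ 10  10  20  22 307] [319.69055375 200.57654723]
[ 0.48806891 -0.32018881  0.255     ]
[ 0.48729524 -0.31997968  0.255     ]
t 5.97 dpos [-0.0013, -0.0006, 0.1655] drot [-0.0009, -0.0013, 0.0018] |p| 0.166 deg 0.1
```

Call:
{"method": "carry_out", "body": {"commands": [{"delta_pos":[-0.001,0.001,0.04],"delta_rot":[0,0,0],"claw":60},{"delta_pos":[-0.001,0.001,0.08],"delta_rot":[0,0,0],"claw":60},{"delta_pos":[-0.001,0.001,0.11],"delta_rot":[0,0,0],"claw":60},{"delta_pos":[-0.001,0.001,0.135],"delta_rot":[0,0,0],"claw":60},{"delta_pos":[-0.001,0.001,0.155],"delta_rot":[0,0,0],"claw":60},{"delta_pos":[-0.001,0.001,0.165],"delta_rot":[0,0,0],"claw":60},{"delta_pos":[-0.001,0.001,0.165],"delta_rot":[0,0,0],"claw":60},{"delta_pos":[-0.001,0.001,0.165],"delta_rot":[0,0,0],"claw":60}]}}

```text
time: 6.63
eef_pos: [0.4879, -0.3199, 0.215]
tcp_rot: [0.529, 0.848, -0.0, -0.001]
contact_force: [-0.2, -0.4, 0.7]
opening: 0.599
```

Call:
{"method": "carry_out", "body": {"commands": [{"delta_pos":[0,0,0],"delta_rot":[0,0,0],"claw":0},{"delta_pos":[0,0,0],"delta_rot":[0,0,0],"claw":0},{"delta_pos":[0,0,0],"delta_rot":[0,0,0],"claw":0},{"delta_pos":[0,0,0],"delta_rot":[0,0,0],"claw":0},{"delta_pos":[0,0,0],"delta_rot":[0,0,0],"claw":0},{"delta_pos":[0,0,0],"delta_rot":[0,0,0],"claw":0},{"delta_pos":[0,0,0],"delta_rot":[0,0,0],"claw":0}], "force": 40}}

```text
time: 7.22
eef_pos: [0.4883, -0.321, 0.2174]
tcp_rot: [0.529, 0.848, -0.001, 0.001]
contact_force: [-1.2, 0.3, 6.0]
opening: 0.244
```

Call:
{"method": "carry_out", "body": {"commands": [{"delta_pos":[0,0,-0.02],"delta_rot":[0,0,0],"claw":0},{"delta_pos":[0,0,-0.045],"delta_rot":[0,0,0],"claw":0},{"delta_pos":[0,0,-0.075],"delta_rot":[0,0,0],"claw":0},{"delta_pos":[0,0,-0.11],"delta_rot":[0,0,0],"claw":0},{"delta_pos":[0,0,-0.15],"delta_rot":[0,0,0],"claw":0},{"delta_pos":[0,0,-0.19],"delta_rot":[0,0,0],"claw":0},{"delta_pos":[0,0,-0.23],"delta_rot":[0,0,0],"claw":0},{"delta_pos":[0,0,-0.26],"delta_rot":[0,0,0],"claw":0}], "force": 60}}

```text
time: 7.88
eef_pos: [0.4881, -0.3202, 0.4813]
tcp_rot: [0.529, 0.848, -0.001, 0.003]
contact_force: [0.4, 0.2, -0.6]
opening: 0.24
```

Call:
{"method": "carry_out", "body": {"commands": [{"delta_pos":[0,0,-0.02],"delta_rot":[0,0,0],"claw":0},{"delta_pos":[0,0,-0.02],"delta_rot":[0,0,0],"claw":0},{"delta_pos":[0,0,-0.02],"delta_rot":[0,0,0],"claw":0}]}}

```text
time: 8.13
eef_pos: [0.4882, -0.3201, 0.5028]
tcp_rot: [0.529, 0.848, -0.001, 0.005]
contact_force: [-0.4, 0.8, -2.0]
opening: 0.239
```

```bash
python3 - <<'E'
from h import *
print(ctrl.get_state())
for n in ['scene','wrist']:
    c=cam(n);im,d=ctrl.read_camera(n);np.savez('pics/%s4.npz'%n,im=im,d=d,K=c[0],R=c[1],t=c[2]);cv2.imwrite('pics/%s4.png'%n,im[:,:,::-1])
E
```

```text
{'time': 8.1333, 'qpos': array([-7.54050472e-01,  5.18054003e-03,  1.43916330e+00,  1.01015954e-04,
        1.68772916e+00, -1.20918855e+00]), 'dq': array([-0.00051836,  0.02876428,  0.07864243, -0.00222383, -0.00634198,
        0.00154818]), 'joint_efforts': array([ 6.17245445e-02, -3.34234142e+01, -3.31914783e+01,  1.08857599e-03,
        9.90545464e-03,  1.00895053e-05]), 'eef_pos': array([ 0.4882461 , -0.32010072,  0.50277033]), 'tcp_rot': array([ 0.52933446,  0.84839989, -0.00087882,  0.00467824]), 'contact_force': array([-0.39518947,  0.75073152, -2.035899  ]), 'wrist_torque': array([0.02826615, 0.01657438, 0.00198388]), 'opening': 0.23873376053591197}
```

View pics/scene4.png

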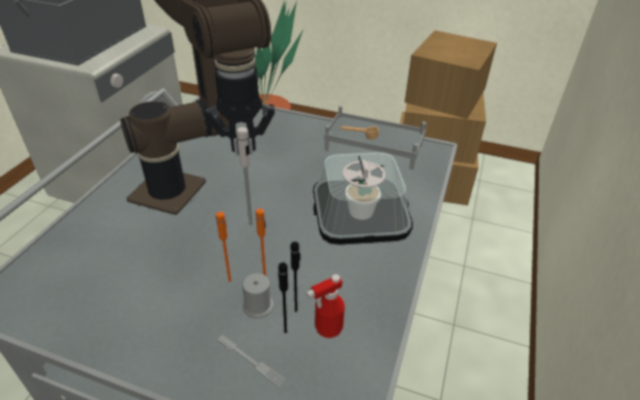

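View pics/wrist4.png

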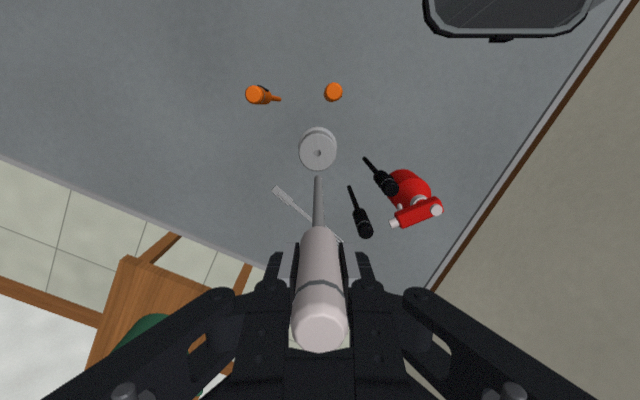

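```bash
python3 - <<'E'
from h import *
for n,box in [('scene',(235,120,265,230)),('wrist',(305,165,330,235))]:
    im=np.load('pics/%s4.npz'%n)['im'][:,:,::-1];x0,y0,x1,y1=box
    cv2.imwrite('pics/z_%s4.png'%n,cv2.resize(im[y0:y1,x0:x1],None,fx=5,fy=5,interpolation=cv2.INTER_CUBIC))
f=np.load('pics/wrist4.npz');c=(f['K'],f['R'],f['t'])
s=ctrl.get_state();Rt=R.from_quat(s['tcp_rot']).as_matrix()
for L in [.2,.209,.218]: print(L,proj(c,s['eef_pos']+Rt@[0,0,L]),proj(cam('scene'),s['eef_pos']+Rt@[0,0,L]))
E
```

```text
0.2 [317.32022883 178.63409556] [250.07890212 220.73469125]
0.209 [317.34302045 176.83781791] [250.3675849  223.69398392]
0.218 [317.36470186 175.1290394 ] [250.65327233 226.62257111]
```

View pics/z_scene4.png

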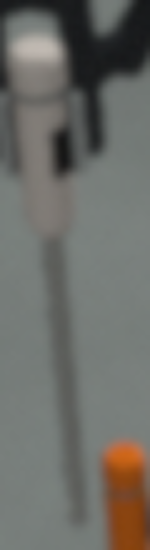

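View pics/z_wrist4.png

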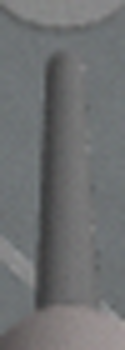

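```bash
cat >> h.py <<'E'
V=np.array([.6353,.1317]);AZ=np.radians(25.9);U=np.array([np.cos(AZ),np.sin(AZ),0]);W=np.array([-U[1],U[0],0])
def ins(tip_r,tip_z,back,th=26.,lat=0.,L=.2095):
    a=np.radians(th);z=np.sin(a)*U-np.cos(a)*np.array([0,0,1.]);y=np.cos(a)*U+np.sin(a)*np.array([0,0,1.])
    Rt=np.stack([np.cross(y,z),y,z],1);tip=np.array([*V,0])+tip_r*U+lat*W;tip[2]=tip_z
    return tip-(L+back)*z,Rt
E
python3 - <<'E'
from h import *
p,Rt=ins(.084,.062,.2);print(p);delta(p,Rt)
E
```

```text
[0.54938055 0.08997976 0.43005616]
t 8.23 dpos [0.3414, 0.2353, 0.0681] drot [-0.453, 0.0018, 0.0035] |p| 0.42 deg 26.0
```

Call:
{"method": "carry_out", "body": {"commands": [{"delta_pos":[0.03,0.02,0],"delta_rot":[0,0,0],"claw":0},{"delta_pos":[0.06,0.04,0],"delta_rot":[-0.05,0,0],"claw":0},{"delta_pos":[0.09,0.062,0],"delta_rot":[-0.1,0,0],"claw":0},{"delta_pos":[0.12,0.083,0],"delta_rot":[-0.15,0,0],"claw":0},{"delta_pos":[0.15,0.103,0],"delta_rot":[-0.2,0,0],"claw":0},{"delta_pos":[0.18,0.124,0],"delta_rot":[-0.25,0,0],"claw":0},{"delta_pos":[0.21,0.145,0],"delta_rot":[-0.3,0,0],"claw":0},{"delta_pos":[0.24,0.165,0],"delta_rot":[-0.35,0,0],"claw":0}]}}

```text
time: 8.9
eef_pos: [0.5303, -0.0301, 0.495]
tcp_rot: [0.522, 0.835, 0.148, 0.091]
contact_force: [-0.0, -0.8, -0.4]
opening: 0.242
```

```bash
python3 - <<'E'
from h import *
p,Rt=ins(.084,.062,.2);delta(p,Rt)
E
```

```text
t 8.9 dpos [0.0994, 0.0433, 0.0851] drot [-0.104, -0.0025, 0.0017] |p| 0.138 deg 6.0
```

Call:
{"method": "carry_out", "body": {"commands": [{"delta_pos":[0.025,0.011,0.02],"delta_rot":[-0.026,0,0],"claw":0},{"delta_pos":[0.05,0.022,0.042],"delta_rot":[-0.052,0,0],"claw":0},{"delta_pos":[0.075,0.033,0.064],"delta_rot":[-0.08,0,0],"claw":0},{"delta_pos":[0.099,0.043,0.085],"delta_rot":[-0.104,0,0],"claw":0},{"delta_pos":[0.099,0.043,0.085],"delta_rot":[-0.104,0,0],"claw":0},{"delta_pos":[0.099,0.043,0.085],"delta_rot":[-0.104,0,0],"claw":0},{"delta_pos":[0.099,0.043,0.085],"delta_rot":[-0.104,0,0],"claw":0}]}}

```text
time: 9.48
eef_pos: [0.549, 0.0893, 0.4284]
tcp_rot: [0.516, 0.827, 0.19, 0.117]
contact_force: [0.6, -0.3, -1.0]
opening: 0.235
```

```bash
cat > look.py <<'E'
from h import *
import sys
k=sys.argv[1]
p,Rt=ins(.084,.062,0);delta(p,Rt)
s=ctrl.get_state();T=R.from_quat(s['tcp_rot']).as_matrix();tip=s['eef_pos']+T[:,2]*.2095;d=tip-[*V,0]
print('tip r,lat,z',d@U,d@W,tip[2],'F',s['contact_force'],'M',s['wrist_torque'],s['opening'])
for n in ['scene','wrist']:
    c=cam(n);im,d=ctrl.read_camera(n);np.savez('pics/%s%s.npz'%(n,k),im=im,d=d,K=c[0],R=c[1],t=c[2]);print(n,'tip px',proj(c,tip),'slot px',proj(c,[*(V+.039*U[:2]),.1565]))
    cv2.imwrite('pics/%s%s.png'%(n,k),im[:,:,::-1])
im=np.load('pics/scene%s.npz'%k)['im'][:,:,::-1];cv2.imwrite('pics/zs%s.png'%k,cv2.resize(im[100:250,300:425],None,fx=4,fy=4,interpolation=cv2.INTER_CUBIC))
E
python3 look.py 5
```

```text
t 9.48 dpos [-0.0003, 0.0018, 0.1988] drot [-0.0027, -0.0036, 0.0013] |p| 0.199 deg 0.3
tip r,lat,z -0.00481695729455069 0.0003639784207127787 0.23984994984107516 F [ 0.57250968 -0.31157294 -0.95027799] M [-0.09432857  0.2554542   0.0171069 ] 0.235053460147183
scene tip px [364.30869219 149.21479196] slot px [376.4773407 171.4830777]
wrist tip px [316.66691146 176.66855436] slot px [319.08814232 162.71944047]
```

View pics/wrist5.png

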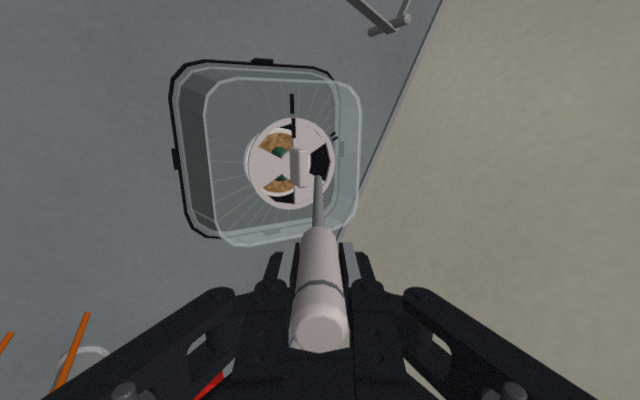

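View pics/zs5.png

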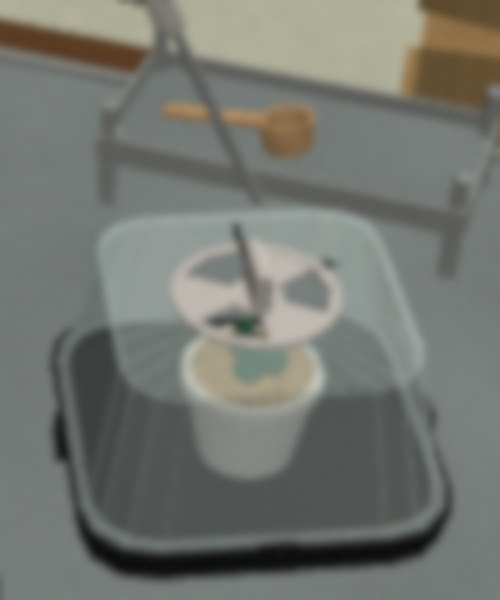

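The stem tip is at (317,177) in the wrist view, pointing at the dark first slot at (319,162). This matches the prediction, so I'll advance in stages.

Call:
{"method": "carry_out", "body": {"commands": [{"delta_pos":[0,0.001,0.02],"delta_rot":[0,0,0],"claw":0},{"delta_pos":[0,0.002,0.04],"delta_rot":[0,0,0],"claw":0},{"delta_pos":[0,0.002,0.055],"delta_rot":[0,0,0],"claw":0},{"delta_pos":[0,0.002,0.07],"delta_rot":[0,0,0],"claw":0},{"delta_pos":[0,0.002,0.08],"delta_rot":[0,0,0],"claw":0},{"delta_pos":[0,0.002,0.085],"delta_rot":[0,0,0],"claw":0},{"delta_pos":[0,0.002,0.085],"delta_rot":[0,0,0],"claw":0}]}}

```text
time: 10.17
eef_pos: [0.5847, 0.1051, 0.3538]
tcp_rot: [0.517, 0.826, 0.191, 0.118]
contact_force: [-0.1, -0.5, -0.9]
opening: 0.24
```

```bash
python3 look.py 6; python3 -c "
import cv2
i=cv2.imread('pics/wrist6.png');cv2.imwrite('pics/zw6.png',cv2.resize(i[80:260,210:410],None,fx=3.3,fy=3.3,interpolation=cv2.INTER_CUBIC))"
```

```text
t 10.17 dpos [0.0016, -0.0009, 0.1146] drot [-0.0016, -0.0019, -0.0006] |p| 0.115 deg 0.1
tip r,lat,z 0.034438426638228624 -0.0014455282707614807 0.16534031279824957 F [-0.08740804 -0.48357174 -0.86095176] M [-0.159927    0.24787396  0.05299016] 0.24046706056294048
scene tip px [375.35538725 169.49569816] slot px [376.4773407 171.4830777]
wrist tip px [316.73541783 177.35401072] slot px [316.97415278 174.28166734]
```

View pics/zw6.png

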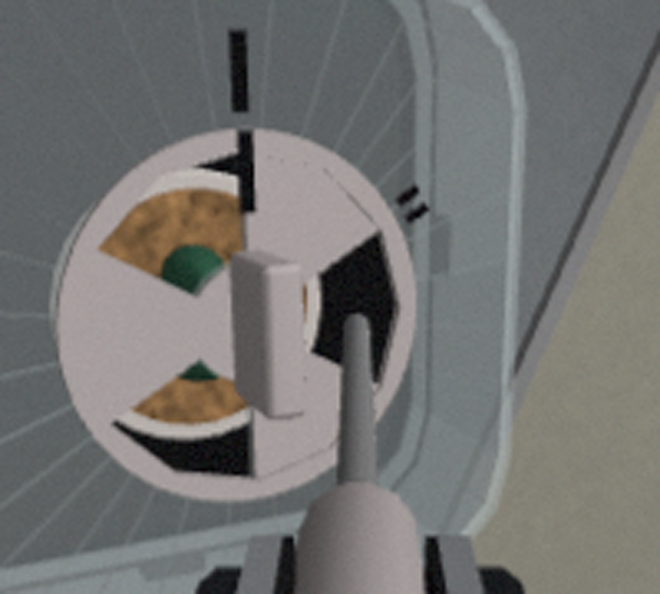

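View pics/zs6.png

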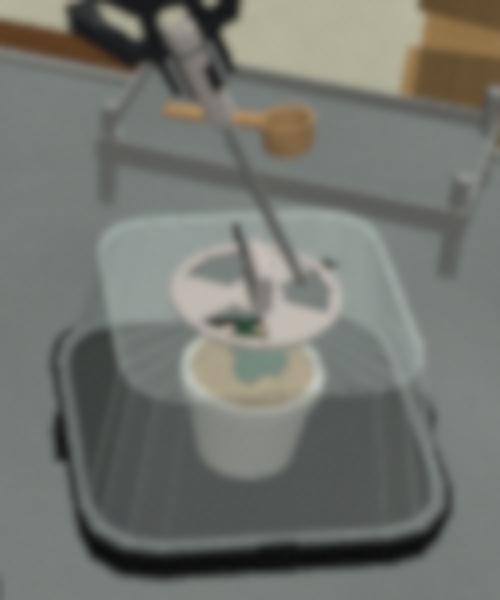

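The tip is over the middle of the first slot: (355,325) in the zoomed wrist view, with slot edges at about 310 and 395. I'll continue in.

Call:
{"method": "carry_out", "body": {"commands": [{"delta_pos":[0.001,-0.001,0.015],"delta_rot":[0,0,0],"claw":0},{"delta_pos":[0.0015,-0.001,0.03],"delta_rot":[0,0,0],"claw":0},{"delta_pos":[0.0015,-0.001,0.045],"delta_rot":[0,0,0],"claw":0},{"delta_pos":[0.0015,-0.001,0.06],"delta_rot":[0,0,0],"claw":0},{"delta_pos":[0.0015,-0.001,0.07],"delta_rot":[0,0,0],"claw":0},{"delta_pos":[0.0015,-0.001,0.07],"delta_rot":[0,0,0],"claw":0}]}}

```text
time: 10.77
eef_pos: [0.6108, 0.1197, 0.2907]
tcp_rot: [0.517, 0.826, 0.191, 0.118]
contact_force: [-0.3, 0.1, -2.0]
opening: 0.239
```

```bash
python3 look.py 7; python3 -c "
import cv2
i=cv2.imread('pics/wrist7.png');cv2.imwrite('pics/zw7.png',cv2.resize(i[60:260,190:430],None,fx=3,fy=3,interpolation=cv2.INTER_CUBIC))"
```

```text
t 10.77 dpos [-0.0, -0.0002, 0.0449] drot [-0.0014, -0.002, -0.0002] |p| 0.045 deg 0.1
tip r,lat,z 0.06429936051113398 0.00036930365939477974 0.1023039988507369 F [-0.33914761  0.11025816 -2.03128801] M [-0.08816077  0.29705306 -0.02007382] 0.2390555944646573
scene tip px [382.84746653 184.99777514] slot px [376.4773407 171.4830777]
wrist tip px [316.60312123 177.18740151] slot px [317.28413526 191.36973042]
```

View pics/zw7.png

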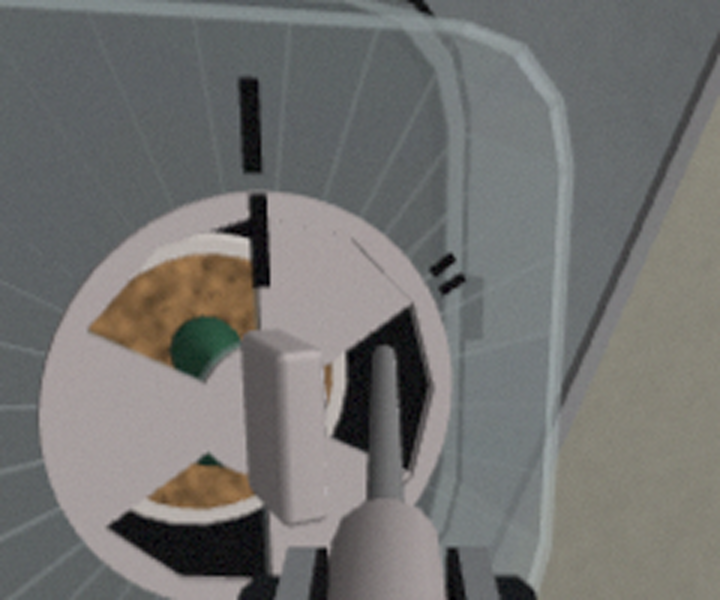

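View pics/zs7.png

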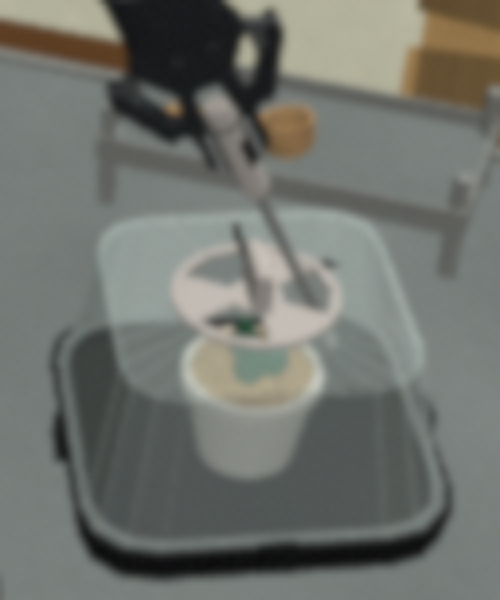

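Call:
{"method": "carry_out", "body": {"commands": [{"delta_pos":[0,0,0.012],"delta_rot":[0,0,0],"claw":0},{"delta_pos":[0,0,0.024],"delta_rot":[0,0,0],"claw":0},{"delta_pos":[0,0,0.034],"delta_rot":[0,0,0],"claw":0},{"delta_pos":[0,0,0.04],"delta_rot":[0,0,0],"claw":0},{"delta_pos":[0,0,0.042],"delta_rot":[0,0,0],"claw":0},{"delta_pos":[0,0,0.042],"delta_rot":[0,0,0],"claw":0},{"delta_pos":[0,0,0.042],"delta_rot":[0,0,0],"claw":0},{"delta_pos":[0,0,0.042],"delta_rot":[0,0,0],"claw":0}]}}

```text
time: 11.53
eef_pos: [0.6282, 0.1277, 0.2561]
tcp_rot: [0.517, 0.826, 0.192, 0.12]
contact_force: [-0.5, -0.1, -0.6]
opening: 0.237
```

```bash
python3 look.py 8; python3 -c "
import cv2
i=cv2.imread('pics/wrist8.png');cv2.imwrite('pics/zw8.png',cv2.resize(i[60:260,190:430],None,fx=3,fy=3,interpolation=cv2.INTER_CUBIC))"
```

```text
t 11.53 dpos [0.0005, -0.0023, 0.0053] drot [0.0026, -0.0, 0.0006] |p| 0.006 deg 0.2
tip r,lat,z 0.0842217705531649 -0.0005220094119410684 0.06802323614910441 F [-0.46688142 -0.1099594  -0.55713258] M [-0.11909653  0.26799762 -0.02556649] 0.23670369634639943
scene tip px [388.01726257 193.36968995] slot px [376.4773407 171.4830777]
wrist tip px [317.41815557 177.58827515] slot px [315.07515349 203.81477428]
```

View pics/zw8.png

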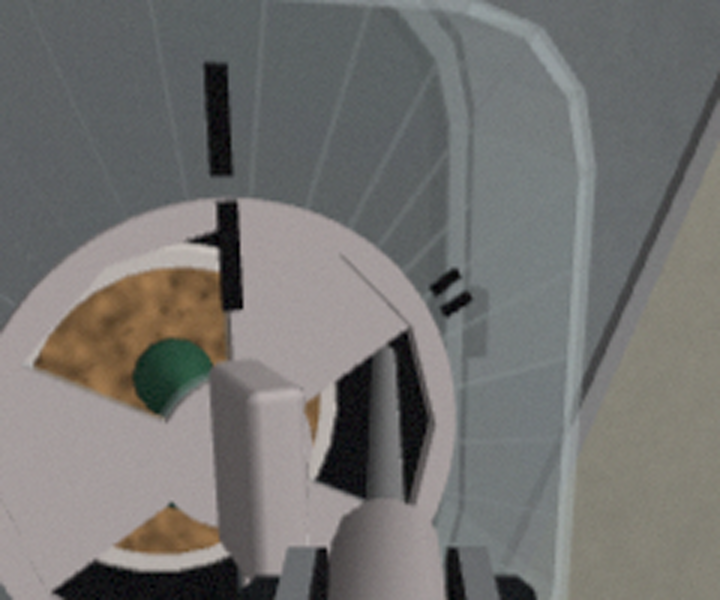

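View pics/zs8.png

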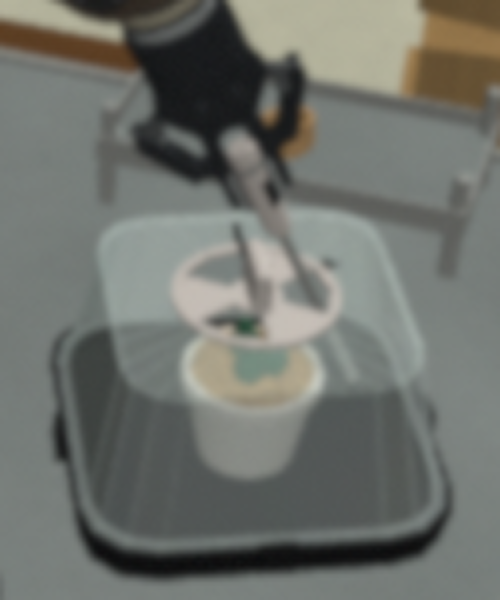

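Call:
{"method": "carry_out", "body": {"commands": [{"delta_pos":[0,-0.001,0.001],"delta_rot":[0,0,0],"claw":0},{"delta_pos":[0,-0.002,0.002],"delta_rot":[0,0,0],"claw":0},{"delta_pos":[0,-0.002,0.002],"delta_rot":[0,0,0],"claw":0},{"delta_pos":[0,-0.002,0.002],"delta_rot":[0,0,0],"claw":0},{"delta_pos":[0,-0.002,0.002],"delta_rot":[0,0,0],"claw":0},{"delta_pos":[0,-0.002,0.002],"delta_rot":[0,0,0],"claw":0},{"delta_pos":[0,-0.002,0.002],"delta_rot":[0,0,0],"claw":0},{"delta_pos":[0,-0.002,0.002],"delta_rot":[0,0,0],"claw":0}]}}

```text
time: 12.3
eef_pos: [0.6274, 0.1273, 0.2536]
tcp_rot: [0.517, 0.826, 0.192, 0.12]
contact_force: [-0.7, 0.2, -0.7]
opening: 0.24
```

```bash
python3 look.py 9; python3 -c "
import cv2
i=cv2.imread('pics/wrist9.png');cv2.imwrite('pics/zw9.png',cv2.resize(i[60:260,190:430],None,fx=3,fy=3,interpolation=cv2.INTER_CUBIC))
from h import *
s=ctrl.get_state();print(abs(s['dq']).max())"
```

```text
t 12.3 dpos [0.0005, -0.0004, 0.0035] drot [0.003, 0.0002, 0.0007] |p| 0.004 deg 0.2
tip r,lat,z 0.08337043453068838 -0.0005818585733387907 0.0656174254505725 F [-0.71963923  0.18716728 -0.65142889] M [-0.14391162  0.28300664 -0.04603451] 0.24036586443470148
scene tip px [387.67300968 193.98555752] slot px [376.4773407 171.4830777]
wrist tip px [317.55977857 177.66433189] slot px [317.47930009 204.53830806]
0.001512842411183669
```

View pics/zw9.png

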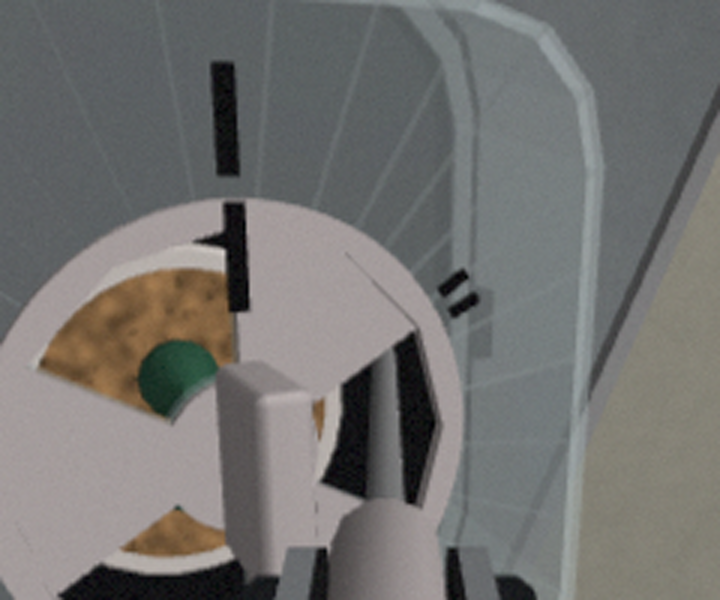

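View pics/zs9.png

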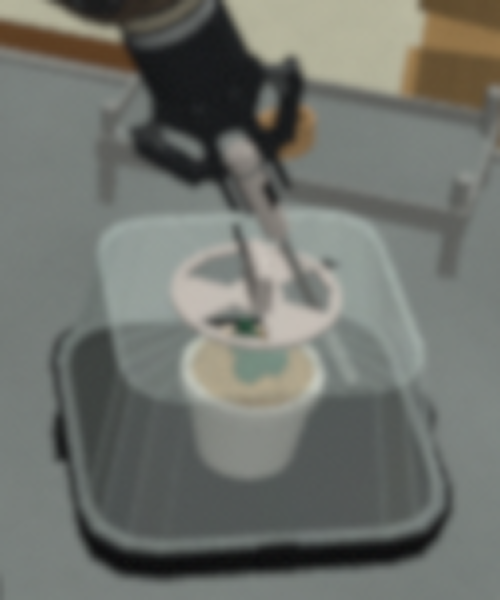

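The stem goes through the slot with gaps on both sides, and the pointer is still on the long mark. In the scene view the tip is beside the pot at about (388,195), clear of the rim and the wall. Handing in.

```bash
python3 - <<'E'
from h import *
print(ctrl.sign_off()); s=ctrl.get_state();print(s['time'],s['eef_pos'],s['contact_force'])
E
```

```text
the job is handed in; nothing more can be done
None
the job is handed in; nothing more can be done
```

I turned the dial about 49° to the open mark and let go of it. I then drew the white wand from its cup and slid its stem at a 26° slant through the first vent slot. I handed the job in at about 12.4 s while holding the wand still; no verdict is reported.

**Dial:** after I let go, the pointer measured 115.8° against 115.9° for the long mark. It was still lined up in the last wrist picture.

**Tip position (worked out from the arm's pose):** 66 mm above the deck, 83 mm from the vent's centre and about 81 mm from the pot's axis. The tip in the scene picture was about 1–2 px lower than predicted, so it may be up to 5 mm lower, which is still within limits.

**Contact:** the last pictures show gaps around the stem in the slot, and clearance to the pot rim and the dome wall. The wrist force was about 1 N, the same as in free air, and joint speeds were about 0.0015 rad/s. I could not measure wand contact directly.

**Pot and other items:** two measurements of the pot's position before the insertion differed by about 3 mm, which is within how well I could read the pictures. The pot looked unmoved and upright after the insertion. I did not measure the mister, fork or scoop again; the arm did not go near them.

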